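# Hold the crystal block in the lamp beam

## Robot

A 7-joint arm with a two-finger parallel gripper is mounted at the origin on the work surface. World frame = base frame: x ahead of the robot, y to its left, z up, the work surface at z = 0. Lengths are in m, angles in degrees, forces in N, time in s.
With the tool pointing down it reaches from about 0.425 to 0.875 m from the base axis. Payload 4.7 kg.
Tool frame: the origin (TCP) lies at the very end of the fingers, on their centre line; the grasp point (between the pads) lies env.hold_point_z behind it (env.hold_point_z is the distance from the TCP to the grasp point, in m); z points along the fingers, y is the line along which they close (so a half turn about z gives the same grasp; the last joint's range is limited). The gripper opens to 87 mm and grips with 3 to 60 N. Pads are 19 mm wide; open, the fingers measure 117 mm over their backs; the gripper's body (75 mm by 190 mm) begins 51 mm behind the grasp point.
Start: joints at [76.324, 18.392, -4.016, 83.108, 1.295, 78.541, -3.26], TCP at [0.163, -0.629, 0.223] pointing down, gripper open.
Joint ranges: [-163.93, 163.93], [-17.29, 119.83], [-79.2, 71.16], [3.27, 140.29], [-89.18, 269.18], [5.43, 117.66], [-154.24, 154.24]. Speed limits (degrees/s): [147.25, 147.25, 180, 180, 180, 180, 180].

## Interface

Orientations are given as [roll, pitch, yaw] about the fixed x, y, z axes, in that order (R = Rz(yaw) Ry(pitch) Rx(roll)).
In Python, from cell import env gives the robot as it stands.
- The arm moves only by the shell command python3 -m jog 'ROWS' [FORCE]. ROWS is JSON, a list of rows, each an object with "dp": the shift along the tool's x, y, z in cm, a list of three; "twist": the turn about the tool's z in degrees; "fingers": the opening, from 0 (shut) to 1 (fully open). A call has 1 to 8 rows; each row is the pose to reach, as a shift and turn from the pose commanded when the call began, along the tool's axes at that moment; what a row does not reach only later rows make up. A row lasts 1/8 s, in which the tool goes at most 62.5 mm and 10.7 degrees, less where a joint would pass 70% of its speed; a pose out of reach is approached as far as the arm can. A call with a gripper value outside its range is refused whole. The fingers move at their own pace and stop on an object; FORCE is the grip in N (left out, the last holds). Time passes only in rows, so rows that repeat a pose let the fingers close. It gives the time, the measured TCP pose, the force, the opening and the grip force at its end, in the units of the state.
- env.get_obs(): the state, without advancing time (a new reading comes with each control period).
- env.read_camera(name): name is "scene" or "side" or "wrist"; returns a dict with "pixels" (384x512x3 uint8, blue, green, red), "depth" (384x512 float32, m along the optical axis (not along the pixel's ray), 0 where there is no reading), "fx", "fy", "cx", "cy" (pixels), "rvec" (rotation vector, rad) and "tvec" (3), from world to camera coordinates, as OpenCV has them. Camera axes: x right, y down, z forward; pixel columns grow to the right and rows downward; lengths in m; the calibration is good to about 2 mm. A picture is of the moment at which its call begins.
- env.sign_off(): hands the job in; it is judged then, once.
The state is a dict: "time_s": time; "qpos": joint angles; "joint_velocities": joint speeds; "effort": joint torques, N m; "tool_pos": TCP position; "tool_rot": TCP orientation; "force": force on the tool from outside, world axes, zero at the start; "wrist_torque": the same for the moment, N m; "grip_width": finger opening in m; "grasp_force": force on a finger pad.
Only numpy, scipy, OpenCV 4.12 (cv2) and the standard library are available. Lean on these libraries where they do the work, as an engineer would, in place of code of your own. Each camera call takes 0.05 s, during which the arm holds its last target. There are 200 camera calls.

## Task

Lift the wooden dust cap off the crystal block and set it down, rim down, flat in the round recess of the blue dish, and let go of it. Then pick up the block by its two white frosted faces only, the robot never touching its clear glass, and hold it upright and still in the lamp's beam, about midway between lamp and screen, free of everything else, with its clear faces square to the beam and the beam passing through their middle. Finish while still holding it there (do not put it down or let go), and leave the remote control and the candles where they are.

Things in the scene. Friction and masses are not known exactly. Their poses are not given: they have to be found in the camera images.
- block_mid (a point): Centre of the loose crystal block, 32 x 32 mm in plan and 64 mm tall, 160 g, standing upright. The two faces across its y axis (at y = -16 and +16 mm) are white frosted plates, 4 mm thick and the full 32 mm wide along x: grip here. The two faces across its x axis (at x = -15 and +15 mm, 24 mm wide) are clear bluish glass, as is the 24 mm wide strip between the plates on the top. z is up. It starts in the recess of the stand with the cap over its top.
- block: The crystal block as a whole, origin at the centre of its underside, axes as for block_mid.
- clear_glass: The clear glass core of the block, fixed in it, origin at the centre of its underside: must not be touched by the robot.
- cap_handle (a point): Middle of the upright round handle (18 mm diameter, 44 mm tall) of the loose light-wood dust cap, 45 g. Below the handle is a disc 55 mm across and 8 mm thick, whose top lies 22 mm below this point, with a hollow skirt of the same diameter reaching 12 mm farther down; the rim is 42 mm below this point. At the start the disc rests on the block's top and the skirt surrounds the top 12 mm of the block with 2 mm of play at its corners. z is up.
- cap_rim (a point): Centre of the cap's rim plane (its underside).
- cap: The dust cap, origin at the centre of its rim plane.
- pocket (a point): Centre of the floor of the round recess in the blue dish (fixed, 76 x 76 mm, 14 mm high). The recess is 62 mm across and 8 mm deep, its floor 6 mm above the table.
- stand: Fixed dark wooden stand of the block, 76 x 76 mm, 12 mm high, origin at the centre of its underside; its square recess is 35 mm wide and 5 mm deep.
- beam_mid (a point): Point on the beam midway between lamp and screen, 85 mm above the table. The x axis runs along the level beam (8 mm thick, drawn in yellow, no substance) towards the lamp, z is up. The lamp's front is 85 mm away along +x (a lying cylinder of 60 mm diameter, 92 mm long, top 115 mm above the table), the screen 86 mm away along -x (110 mm wide, 8 mm thick, top 127 mm above the table).
- light_set: The fixed lamp and screen on a common wooden base, 76 mm wide, 12 mm high, reaching from 105 mm on the screen's side to 165 mm on the lamp's side of the origin; the origin lies on the table straight below beam_mid, with the same axes.
- remote: Black remote control, loose, 42 x 150 x 18 mm, long along its y axis, origin at the centre of its underside. Bystander.
- candle_brown: Brown ball candle, loose, 70 mm diameter, 63 mm tall, origin at the centre of its underside. Bystander.
- candle_cream: Cream ball candle, same size as the brown one, origin at the centre of its underside. Bystander.
There are look-alikes about, which are no part of the job. There is more than one size of the part that bears pocket; the job needs the smaller.

How it is judged (in metres and radians):
On the way, in this order (a step that is already met when the one before it is completed fails the run):
1. the cap lies rim down in the recess of the dish, let go (distance between cap_rim and pocket below 0.009 m and angle between cap_rim's own z axis and vertical below 0.1 rad and contact force between the fingers and cap below 0.1 N), for 0.3 s.
2. the block is gripped and lifted well clear of its stand (contact force between the fingers and block above 2 N and height (world z) of block_mid above 0.065 m and contact force between block and stand below 0.1 N), for 0.2 s.
At the end, for the whole second after the job is handed in: Cap rim down in the recess (within 9 mm, 0.1 rad), let go. Block in the fingers (over 2 N), off the lamp set, still (under 20 mm/s), tilt under 0.15 rad, x axis within 0.17 rad of the beam, centre within 8 mm of it sideways, 18 mm in height, 45 mm of midway (all of step 1 and x of block_mid in the frame of beam_mid between -0.045 and 0.045 m and y of block_mid in the frame of beam_mid between -0.008 and 0.008 m and z of block_mid in the frame of beam_mid between -0.018 and 0.018 m and angle between block_mid's own z axis and vertical below 0.15 rad and angle between the x axis of block_mid and the x axis of beam_mid, either way round below 0.17 rad and linear speed of block below 0.02 m/s and contact force between block and light_set below 0.1 N and contact force between the fingers and block above 2 N); the arm keeps its last pose, push and grip.
It fails at once if the robot touches the clear glass of the block (contact force between any of the fingers, the arm and clear_glass above 0.3 N).
It fails at once if the remote control is moved by more than 20 mm (distance of remote from where it was at the start of the episode above 0.02 m).
It fails at once if the brown candle is moved by more than 20 mm (distance of candle_brown from where it was at the start of the episode above 0.02 m).
It fails at once if the cream candle is moved by more than 20 mm (distance of candle_cream from where it was at the start of the episode above 0.02 m).
It also fails if it takes over 59 s, if anything falls off the work surface, if the arm or the gripper's body presses on something with over 40 N, if the wrist force passes 120 N, or if a joint passes its speed limit or range.

## Working session

There is one attempt and no reset: what is moved stays moved. The work goes in short steps, Python scripts to look and compute and a shell command to move; the robot and the scene stay as the last step left them, time stands still between calls to the robot, and variables do not carry over. Pictures are saved under pics/ and viewed, at most 10 in all, crops included, and the job is handed in when it is done.

```bash
mkdir -p pics; ls
cat > h.py <<'E'
import numpy as np, cv2
from cell import env
def cam(n):
    c=env.read_camera(n); c['R']=cv2.Rodrigues(np.array(c['rvec'],float))[0]; c['t']=np.array(c['tvec'],float).ravel()
    return c
def cloud(c):
    d=c['depth'];v,u=np.mgrid[:d.shape[0],:d.shape[1]]
    p=np.dstack([(u-c['cx'])/c['fx']*d,(v-c['cy'])/c['fy']*d,d])
    w=(p-c['t'])@c['R']; w[d==0]=np.nan
    return w
def ray(c,u,v,z):
    r=c['R'].T@np.array([(u-c['cx'])/c['fx'],(v-c['cy'])/c['fy'],1]); o=-c['R'].T@c['t']
    return o+r*(z-o[2])/r[2]
E
python3 - <<'E'
from h import *
o=env.get_obs();print(o['tool_pos'],o['tool_rot'],o['time_s'],env.hold_point_z,o['grip_width'])
for n in['scene','side']:
    c=cam(n);cv2.imwrite(f'pics/{n}0.png',cv2.resize(c['pixels'],(800,600)));print(n,-c['R'].T@c['t'])
    np.savez(f'{n}0.npz',**c)
E
```

```text
pics
[ 0.16240429 -0.62881562  0.22146723] [-1.79890228e+02  5.29256907e-03  1.44884559e+01] 0.0 0.0187 0.0869474191003876
scene [ 1.17774135 -0.38048794  0.7970547 ]
side [ 0.36821035 -0.88608233  0.6150119 ]
```

View pics/scene0.png

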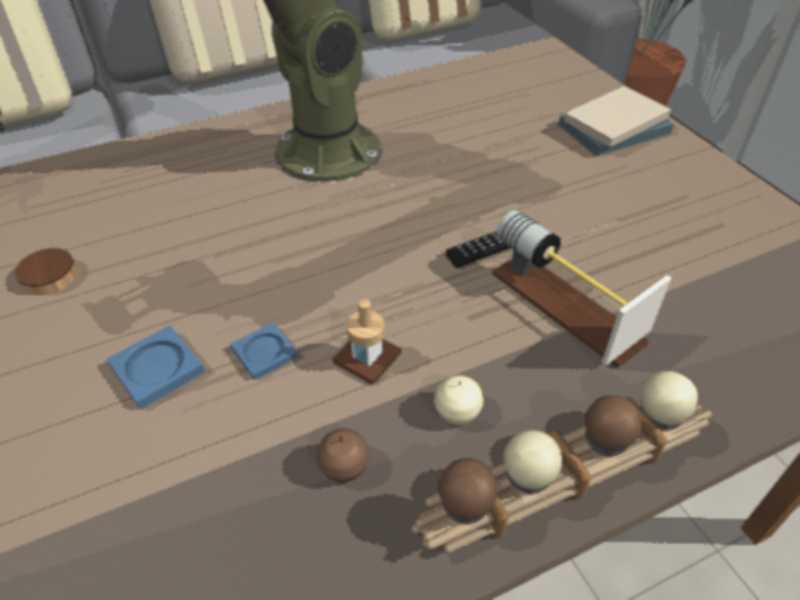

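View pics/side0.png

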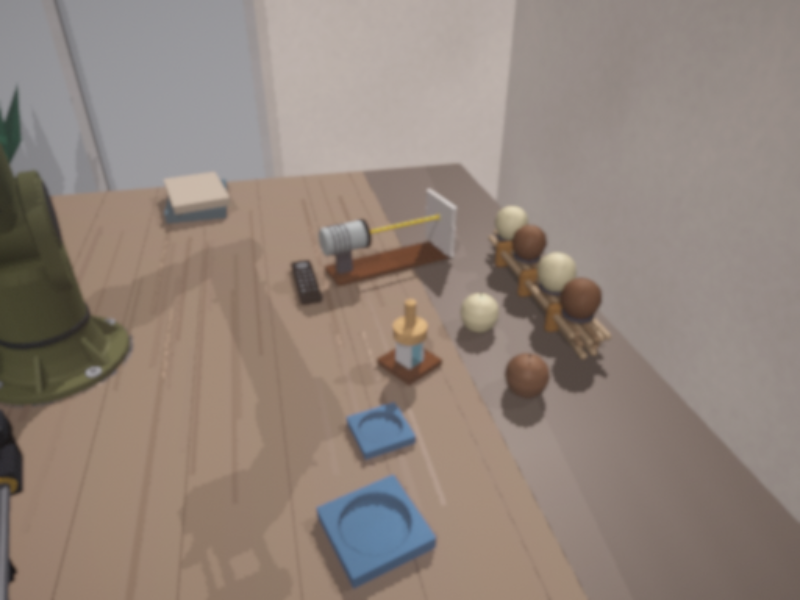

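The scene view (800 px wide) shows the small dish at (265,350), the block with its cap at (367,340), and the lamp at (528,240) with the screen at (637,320). The cream candle is at (458,400), the brown one at (343,455) and the remote at (480,248). The side view shows the same things, with the dish at (381,430), the cap at (410,325) and the beam from (372,232) to (438,217).

```bash
cat > m.py <<'E'
from h import *
def rep(name,P,extra=''):
    r=cv2.minAreaRect(P[:,:2].astype(np.float32)*1000); print(name,len(P),'med',np.median(P,0).round(4),'rect',np.round(r[0],1),np.round(r[1],1),round(r[2],1),extra)
for n in['scene','side']:
    c=dict(np.load(f'{n}0.npz')); W=cloud(c); hsv=cv2.cvtColor(c['pixels'],cv2.COLOR_BGR2HSV); H,S,V=[hsv[...,i].astype(int) for i in range(3)]
    print('==',n); x,y,z=[W[...,i] for i in range(3)]
    ok=np.isfinite(z)&(x>.2)&(x<1)&(abs(y)<.6)
    def comps(m,mn):
        k,l,s,ce=cv2.connectedComponentsWithStats(m.astype(np.uint8)); return [(l==i) for i in range(1,k) if s[i,4]>=mn]
    for m in comps(ok&(H>98)&(H<118)&(S>110)&(V>60),150):
        mm=m&(z>.0105)&(z<.018); rep('blue top',W[mm]) if mm.sum()>20 else 0
        # outline cast on z=.014 
        ct=max(cv2.findContours(m.astype(np.uint8),0,2)[0],key=cv2.contourArea)[:,0]
        print(' px',ct.mean(0))
    for m in comps(ok&(H>8)&(H<25)&(S>90)&(V>130)&(z>.05),30):
        P=W[m]; rep('tan',P,P[:,2].max()); 
        h=P[P[:,2]>.09]; 
        if len(h): rep(' handle',h)
        h=P[(P[:,2]>.075)&(P[:,2]<.0835)]
        if len(h)>5: rep(' disc',h)
    for m in comps((H>22)&(H<34)&(S>140)&(V>120)&(x<1),8):
        v,u=np.nonzero(m)
        vx,vy,x0,y0=cv2.fitLine(np.c_[u,v].astype(np.float32),cv2.DIST_L2,0,.01,.01).ravel()
        t=(u-x0)*vx+(v-y0)*vy
        e=[(x0+k*vx,y0+k*vy) for k in (t.min(),t.max())]
        print('yellow',len(u),np.round(e,1),[ray(c,*q,.085).round(4) for q in e], 'depth med z',np.nanmedian(z[m]))
    for m in comps(ok&(V<60)&(S<120)&(z>.01)&(z<.025),40): rep('dark',W[m])
    for m in comps(ok&(z>.03)&(z<.16),60): rep('tall',W[m],np.nanmax(z[m]))
    for m in comps(ok&(z>.008)&(z<.016)&(H<20)&(V<110)&(S>80),60): rep('woodlow',W[m])
E
python3 m.py
```

```text
== scene
tan 156 med [0.6295 0.189  0.0868] rect [627.8 189.3] [149.9  10.2] 13.7 0.09151439919875666
 handle 3 med [0.6781 0.1984 0.0906] rect [655.1 192.4] [58.7  0.3] 14.3 
 disc 8 med [0.6196 0.1857 0.0832] rect [641.7 191.9] [106.3   4.6] 14.2 
tan 401 med [ 0.5695 -0.1534  0.0793] rect [ 563.2 -151. ] [50.5 54.6] 67.5 0.12444131286128682
 handle 83 med [ 0.5686 -0.1524  0.1163] rect [ 563.6 -152.5] [16.7 15.5] 35.8 
 disc 263 med [ 0.569  -0.1565  0.0788] rect [ 563.2 -151. ] [50.5 54.6] 67.5 
tan 103 med [0.8673 0.0681 0.1138] rect [867.2  67.7] [30.7 26.2] 66.0 0.11769049241005146
 handle 103 med [0.8673 0.0681 0.1138] rect [867.2  67.7] [30.7 26.2] 66.0 
tan 35 med [0.8914 0.1204 0.0558] rect [890.2 120.8] [20.8  9.1] 2.7 0.05864177463344522
tan 220 med [ 0.7327 -0.253   0.0585] rect [ 732.5 -249.5] [32.3 40.1] 12.9 0.0627356832929386
tan 66 med [0.885  0.0012 0.0564] rect [881.3   1.9] [ 9.4 35.6] 86.4 0.060255177026889616
tan 46 med [ 0.8882 -0.1171  0.0562] rect [ 886.7 -116. ] [ 8.9 24.6] 82.7 0.05867438460855722
dark 306 med [0.4357 0.1051 0.0171] rect [428.3 117.7] [ 3
[... 2023 characters left out ...]
553  0.1608 0.0889] rect [595.6 179.9] [274.5 117.8] 14.1 0.12956401502575662
tall 2877 med [ 0.8444 -0.0757  0.0796] rect [855.1  -2.1] [427.7  76.8] 89.4 0.11876185041546808
tall 375 med [ 0.7026 -0.0935  0.0497] rect [705.  -85.1] [51.5 66.1] 59.3 0.07123228744944951
tall 549 med [ 0.5586 -0.1615  0.0783] rect [ 561.9 -154.1] [54.6 52.2] 76.6 0.12433009945168703
tall 535 med [ 0.7136 -0.2713  0.0505] rect [ 717.  -263.3] [53.9 66.7] 60.7 0.07256820845478021
woodlow 168 med [0.6884 0.1837 0.0122] rect [663.4 190.9] [109.5  68. ] 15.6 
woodlow 161 med [0.5089 0.1471 0.012 ] rect [534.8 158.2] [120.7  66.4] 14.1 
woodlow 137 med [ 0.5463 -0.1838  0.0117] rect [ 547.7 -167.1] [40.1 70.6] 29.1
```

```bash
cat > m2.py <<'E'
from h import *
for n in['scene','side']:
    c=dict(np.load(f'{n}0.npz')); W=cloud(c); hsv=cv2.cvtColor(c['pixels'],cv2.COLOR_BGR2HSV); H,S,V=[hsv[...,i].astype(int) for i in range(3)]
    x,y,z=[W[...,i] for i in range(3)]
    print(n, [hsv[int(b*.64),int(a*.64)] for a,b in ([(245,350),(265,350)] if n=='scene' else [(381,430),(360,445)])])
    m=((H>96)&(H<125)&(S>90)&(x>.2)&(x<1)&(abs(y)<.6)&(z<.03)).astype(np.uint8)
    k,l,s,ce=cv2.connectedComponentsWithStats(m)
    for i in range(1,k):
        if s[i,4]<150: continue
        for nm,a,b in(('top',.0115,.018),('floor',.003,.009),('all',-.01,.03)):
            P=W[(l==i)&(z>a)&(z<b)]
            if len(P)>5:
                r=cv2.minAreaRect((P[:,:2]*1000).astype(np.float32)); print(nm,len(P),np.round(r[0],1),np.round(r[1],1),round(r[2],1),np.median(P,0).round(4))
    # block side faces: points z .02...055 near the block
    q=np.hypot(x-.563,y+.1535)<.03; q&=(z>.018)&(z<.055)
    px=c['pixels']
    e=np.stack([x-.563,y+.1535],-1)
    for a in (30,120,210,300):
        d=np.array([np.cos(np.radians(a)),np.sin(np.radians(a))]); m=q&(e@d>.010)&(abs(e@[-d[1],d[0]])<.010)
        if m.sum()>3: print('face',a,m.sum(),'off',np.median((e@d)[m]).round(4),'bgr',np.median(px[m],0),'hsv',np.median(hsv[m],0))
    v,u=np.nonzero(q); print(u.min(),u.max(),v.min(),v.max()); uu,vv=(u.min()+u.max())//2,(v.min()+v.max())//2
    cv2.imwrite(f'pics/b_{n}.png',cv2.resize(px[vv-40:vv+30,uu-45:uu+45],None,fx=6,fy=6,interpolation=cv2.INTER_CUBIC)); print(uu-45,vv-40)
E
python3 m2.py
python3 -c "
import cv2,numpy as np
a=cv2.imread('pics/b_scene.png');b=cv2.imread('pics/b_side.png');cv2.imwrite('pics/b.png',cv2.resize(np.hstack([a,b]),(800,311)))"
```

```text
scene [array([104, 100, 132], dtype=uint8), array([105, 103, 156], dtype=uint8)]
top 226 [ 444.  -450.3] [107.  102.7] 15.2 [ 0.4531 -0.4508  0.0151]
floor 363 [ 446.9 -450.8] [100.7  99.4] 16.3 [ 0.4444 -0.4521  0.008 ]
all 1670 [ 437.  -452.5] [121.7 103.7] 15.2 [ 0.4454 -0.4509  0.0127]
top 342 [ 485.4 -293.1] [75.2 74.6] 10.9 [ 0.495  -0.2949  0.014 ]
floor 380 [ 485.6 -293.2] [73.6 70.8] 9.2 [ 0.4808 -0.2922  0.0062]
all 780 [ 485.4 -293.1] [75.3 74.6] 10.6 [ 0.484  -0.293   0.0092]
face 30 40 off 0.0154 bgr [203. 207. 204.] hsv [ 51.5   5.  207. ]
face 300 45 off 0.0135 bgr [106. 101.  73.] hsv [ 95.  83. 106.]
225 243 218 231
189 184
side [array([106,  98, 164], dtype=uint8), array([107,  86, 127], dtype=uint8)]
top 281 [ 482.7 -297.4] [71.6 70.9] 9.7 [ 0.4713 -0.3182  0.014 ]
floor 325 [ 483.2 -292.2] [52.6 51.8] 22.8 [ 0.4823 -0.2927  0.0061]
all 625 [ 482.7 -297.4] [71.6 70.9] 9.7 [ 0.4796 -0.3     0.0079]
top 201 [ 442.7 -454.7] [101.6 102.2] 13.8 [ 0.4464 -0.4914  0.0164]
floor 680 [ 442.4 -448.5] [77.3 77.3] 25.3 [ 0.442  -0.4501  0.0082]
all 2624 [ 442.7 -453.6] [103.5 103.1] 15.1 [ 0.4416 -0.4567  0.0159]
face 210 58 off 0.0164 bgr [143. 143. 148.] hsv [  9.5   9.  148. ]
face 300 55 off 0.0134 bgr [128. 120.  99.] hsv [ 98.  56. 128.]
253 270 218 233
216 185
```

View pics/b.png

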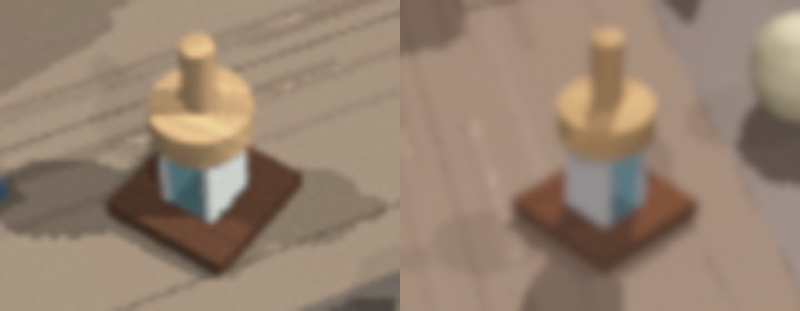

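The frosted faces (bright white) point along 30° and 210°, and the clear glass faces along 120° and 300°. That puts the cap and stand at (0.563,-0.153), the dish at (0.485,-0.293) and the beam middle at (0.636,0.1905) with yaw 13.7°.

```bash
cat > go.py <<'E'
import sys
from h import *
from scipy.spatial.transform import Rotation as Ro
x,y,z,yaw=map(float,sys.argv[1:5])
o=env.get_obs();R=Ro.from_euler('xyz',o['tool_rot'],degrees=True).as_matrix()
d=R.T@(np.array([x,y,z])-o['tool_pos'])*100
print('dp cm',d.round(2),'twist',round(-((yaw-o['tool_rot'][2]+180)%360-180),1),'t',round(o['time_s'],2),'pos',np.round(o['tool_pos'],4),np.round(o['tool_rot'],2),'q7',o['qpos'][6],'grip',o['grip_width'],o['grasp_force'],np.round(o['force'],1))
E
python3 go.py .563 -.153 .2 120
```

```text
dp cm [ 50.69 -36.05   2.21] twist -105.5 t 0.1 pos [ 0.1624 -0.6289  0.2216] [-1.799e+02  1.000e-02  1.449e+01] q7 -3.2602659723498486 grip 0.08711174418289136 0.0 [-0.   1.3  0.4]
```

```bash
python3 -m jog '[{"dp":[4,-3,0],"twist":-8,"fingers":1},{"dp":[8.5,-6,0],"twist":-18,"fingers":1},{"dp":[13,-9.3,0.5],"twist":-28,"fingers":1},{"dp":[18,-12.8,1],"twist":-38,"fingers":1},{"dp":[23,-16.3,1],"twist":-48,"fingers":1},{"dp":[28,-19.9,1],"twist":-58,"fingers":1},{"dp":[33,-23.5,1.5],"twist":-68,"fingers":1},{"dp":[37,-26.3,1.5],"twist":-77,"fingers":1}]'; python3 go.py .563 -.153 .2 120
```

```text
time_s: 1.1
tool_pos: [0.4561, -0.2794, 0.207]
tool_rot: [-180.0, -0.0, 91.9]
force: [1.2, -1.1, 1.1]
grip_width: 0.0873
grasp_force: 0.0
dp cm [12.28 11.11  0.7 ] twist -28.1 t 1.1 pos [ 0.4561 -0.2794  0.207 ] [-1.7997e+02 -3.0000e-02  9.1900e+01] q7 28.009506244670977 grip 0.08726214303246947 0.0 [ 1.2 -1.1  1.1]
```

```bash
python3 -m jog '[{"dp":[4,3.6,0.7],"twist":-9,"fingers":1},{"dp":[8,7.2,0.7],"twist":-18,"fingers":1},{"dp":[11.3,10.2,0.7],"twist":-26,"fingers":1},{"dp":[12.2,11.1,0.7],"twist":-28,"fingers":1},{"dp":[12.2,11.1,0.7],"twist":-28,"fingers":1},{"dp":[12.2,11.1,0.7],"twist":-28,"fingers":1}]'; python3 go.py .563 -.153 .087 120
python3 - <<'E'
from h import *
c=cam('wrist');print('wristcam',-c['R'].T@c['t'],c['R'][2]);W=cloud(c);cv2.imwrite('pics/w1.png',c['pixels']);np.savez('w1.npz',**c)
z=W[...,2]
for nm,a,b in(('handle',.1,.128),('disc',.074,.084),('stand',.009,.0135)):
    m=(z>a)&(z<b)&(np.hypot(W[...,0]-.563,W[...,1]+.153)<.07)
    if m.sum()>5:
        r=cv2.minAreaRect((W[m][:,:2]*1000).astype(np.float32));print(nm,m.sum(),np.round(r[0],1),np.round(r[1],1),round(r[2],1))
E
```

```text
time_s: 1.85
tool_pos: [0.5617, -0.1595, 0.2002]
tool_rot: [-179.9, 0.0, 119.3]
force: [0.1, -0.6, -0.0]
grip_width: 0.0868
grasp_force: 0.0
dp cm [ 0.51  0.45 11.32] twist -0.7 t 1.85 pos [ 0.5617 -0.1595  0.2002] [-1.7991e+02  2.0000e-02  1.1927e+02] q7 35.77257672664951 grip 0.08675367179876774 0.0 [ 0.1 -0.6 -0. ]
wristcam [ 0.52664068 -0.09808021  0.36269286] [ 0.1266701  -0.22595277 -0.9658675 ]
handle 504 [ 562.  -151.9] [17.3 17.1] 16.8
disc 2199 [ 562.2 -152.3] [54.2 53.8] 56.0
stand 1839 [ 562.2 -153. ] [76.1 75.8] 30.2
```

View pics/w1.png

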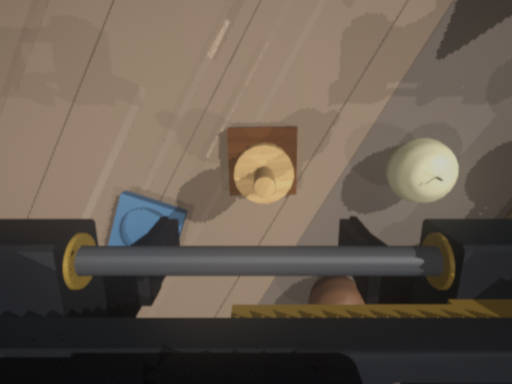

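The wrist view shows the cap at (264,178) centred on the stand, whose edges line up with the grip axis. The small dish is at (145,220), and the cream candle at (422,170) is clear. Descending to the handle.

```bash
python3 -m jog '[{"dp":[0.6,0.4,3],"twist":-0.6,"fingers":0.7},{"dp":[0.6,0.4,6.5],"twist":-0.6,"fingers":0.6},{"dp":[0.6,0.4,9.5],"twist":-0.6,"fingers":0.6},{"dp":[0.6,0.4,11],"twist":-0.6,"fingers":0.6},{"dp":[0.6,0.4,11.2],"twist":-0.6,"fingers":0.6},{"dp":[0.6,0.4,11.2],"twist":-0.6,"fingers":0.6}]'; python3 go.py .5623 -.1525 .088 120
```

```text
time_s: 2.65
tool_pos: [0.564, -0.1507, 0.0896]
tool_rot: [179.9, 0.1, 120.0]
force: [0.7, -0.4, -0.2]
grip_width: 0.0525
grasp_force: 0.0
dp cm [-0.07 -0.24  0.16] twist 0.0 t 2.65 pos [ 0.564  -0.1507  0.0896] [1.7995e+02 8.0000e-02 1.2004e+02] q7 32.634427248537456 grip 0.05248746505112126 0.0 [ 0.7 -0.4 -0.2]
```

```bash
python3 -m jog '[{"dp":[-0.1,-0.2,0.1],"twist":0,"fingers":0.6},{"dp":[-0.1,-0.2,0.1],"twist":0,"fingers":0.3},{"dp":[-0.1,-0.2,0.1],"twist":0,"fingers":0.1},{"dp":[-0.1,-0.2,0.1],"twist":0,"fingers":0},{"dp":[-0.1,-0.2,0.1],"twist":0,"fingers":0},{"dp":[-0.1,-0.2,0.1],"twist":0,"fingers":0},{"dp":[-0.1,-0.2,-0.5],"twist":0,"fingers":0},{"dp":[-0.1,-0.2,-1],"twist":0,"fingers":0}]' 15; python3 go.py .5623 -.1525 .17 120
```

```text
time_s: 3.65
tool_pos: [0.5622, -0.152, 0.099]
tool_rot: [180.0, 0.0, 120.1]
force: [0.2, 0.1, 0.0]
grip_width: 0.0173
grasp_force: 15.0
dp cm [-0.05 -0.02 -7.1 ] twist 0.1 t 3.65 pos [ 0.5622 -0.152   0.099 ] [1.7999e+02 1.0000e-02 1.2009e+02] q7 33.223088789555476 grip 0.0173370246234618 14.997637092601508 [0.2 0.1 0. ]
```

```bash
python3 -m jog '[{"dp":[0,0,-1],"twist":0,"fingers":0},{"dp":[0,0,-2.5],"twist":0,"fingers":0},{"dp":[0,0,-4.5],"twist":0,"fingers":0},{"dp":[0,0,-6],"twist":0,"fingers":0},{"dp":[0,0,-6],"twist":0,"fingers":0}]'; python3 go.py .485 -.293 .12 75
python3 - <<'E'
from h import *
c=cam('wrist');W=cloud(c)
hsv=cv2.cvtColor(c['pixels'],cv2.COLOR_BGR2HSV);H,S=hsv[...,0],hsv[...,1];z=W[...,2]
near=np.hypot(W[...,0]-.485,W[...,1]+.293)<.06
for nm,a,b in(('top',.0115,.016),('floor',.003,.008)):
    m=near&(z>a)&(z<b)&(H>96)&(H<125)&(S>70)
    if m.sum()>5:
        r=cv2.minAreaRect((W[m][:,:2]*1000).astype(np.float32));print(nm,m.sum(),np.round(r[0],1),np.round(r[1],1),round(r[2],1))
c=cam('scene');W=cloud(c);z=W[...,2];m=(z>.08)&(np.hypot(W[...,0]-.562,W[...,1]+.152)<.04);hsv=cv2.cvtColor(c['pixels'],cv2.COLOR_BGR2HSV)
m=m&(hsv[...,0]>8)&(hsv[...,0]<25)&(hsv[...,1]>90)&(hsv[...,2]>130)
print('cap z in scene',np.percentile(z[m],[0,5,50,95,100]).round(4))
E
```

```text
time_s: 4.28
tool_pos: [0.5633, -0.1522, 0.1606]
tool_rot: [179.9, 0.2, 120.1]
force: [0.6, 0.7, -1.3]
grip_width: 0.0174
grasp_force: 15.0
dp cm [ -8.25 -13.83   4.05] twist 45.1 t 4.28 pos [ 0.5633 -0.1522  0.1606] [1.7988e+02 1.6000e-01 1.2008e+02] q7 34.972381750838004 grip 0.017355152065510752 14.997596484899987 [ 0.6  0.7 -1.3]
top 462 [ 451.4 -269. ] [51.7 25.7] 54.4
floor 96 [ 462.8 -258.4] [45.1  1.5] 10.6
cap z in scene [0.132  0.1368 0.1504 0.1605 0.2678]
```

```bash
python3 -m jog '[{"dp":[-1.2,-2,0],"twist":0,"fingers":0},{"dp":[-3.3,-5.5,0],"twist":0,"fingers":0},{"dp":[-5.4,-9,0],"twist":0,"fingers":0},{"dp":[-7.3,-12.2,1],"twist":0,"fingers":0},{"dp":[-8.2,-13.7,3],"twist":0,"fingers":0},{"dp":[-8.2,-13.8,4],"twist":0,"fingers":0},{"dp":[-8.2,-13.8,4],"twist":0,"fingers":0},{"dp":[-8.2,-13.8,4],"twist":0,"fingers":0}]'; python3 go.py .485 -.293 .05 120
python3 - <<'E'
from h import *
for n in('scene','side'):
    c=cam(n);W=cloud(c);z=W[...,2];hsv=cv2.cvtColor(c['pixels'],cv2.COLOR_BGR2HSV);H,S,V=[hsv[...,i] for i in range(3)]
    near=np.hypot(W[...,0]-.485,W[...,1]+.293)<.05
    m=near&(z>.06)&(z<.115)&(H>8)&(H<25)&(S>90)
    r=cv2.minAreaRect((W[m][:,:2]*1000).astype(np.float32));print(n,'cap disc',m.sum(),np.round(r[0],1),np.round(r[1],1),'zmax',np.percentile(z[m],95),np.percentile(z[m],1))
    px=c['pixels'];v,u=np.nonzero(m);a,b=int(u.mean()),int(v.mean());cv2.imwrite(f'pics/p_{n}.png',cv2.resize(px[b-50:b+50,a-60:a+60],(400,333),interpolation=cv2.INTER_CUBIC))
cv2.imwrite('pics/p.png',np.hstack([cv2.imread(f'pics/p_{n}.png') for n in('scene','side')]))
E
```

```text
time_s: 5.38
tool_pos: [0.485, -0.2908, 0.1191]
tool_rot: [180.0, 0.0, 120.2]
force: [-1.1, -0.9, 0.2]
grip_width: 0.0174
grasp_force: 15.0
dp cm [-0.19 -0.11  6.91] twist 0.2 t 5.38 pos [ 0.485  -0.2908  0.1191] [1.7995e+02 2.0000e-02 1.2022e+02] q7 51.813597528855894 grip 0.017430657856424767 14.997631281148642 [-1.1 -0.9  0.2]
scene cap disc 280 [ 491.6 -291.5] [51.5 42.9] zmax 0.11270042040983373 0.09312746704320651
side cap disc 378 [ 484.5 -299.8] [39.9 52.8] zmax 0.11181470600751924 0.09200692152329037
```

View pics/p.png

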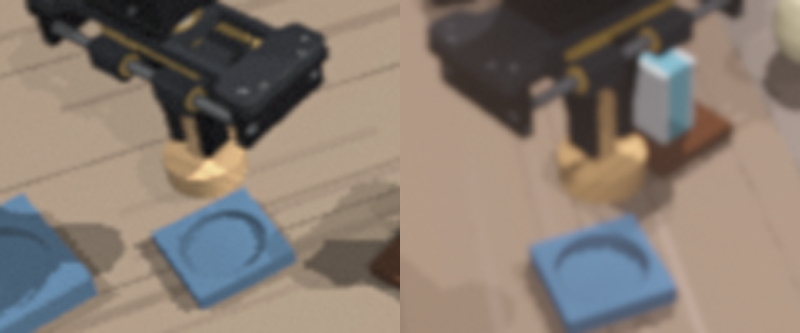

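The cap is held level about 7 cm above the small dish, at (225,245) in the left crop and (605,265) in the right. The block is still upright on its stand. Lowering.

```bash
python3 -m jog '[{"dp":[-0.2,-0.1,1.5],"twist":0,"fingers":0},{"dp":[-0.2,-0.1,3.5],"twist":0,"fingers":0},{"dp":[-0.2,-0.1,5.5],"twist":0,"fingers":0},{"dp":[-0.2,-0.1,6.7],"twist":0,"fingers":0},{"dp":[-0.2,-0.1,6.9],"twist":0,"fingers":0},{"dp":[-0.2,-0.1,6.9],"twist":0,"fingers":0},{"dp":[-0.2,-0.1,6.9],"twist":0,"fingers":0}]'; python3 go.py .485 -.293 .0365 120
```

```text
time_s: 6.35
tool_pos: [0.4845, -0.2947, 0.0503]
tool_rot: [180.0, 0.1, 120.1]
force: [-0.4, -0.1, -1.2]
grip_width: 0.0175
grasp_force: 15.0
dp cm [0.12 0.13 1.38] twist 0.1 t 6.35 pos [ 0.4845 -0.2947  0.0503] [1.7997e+02 8.0000e-02 1.2009e+02] q7 49.73568535734323 grip 0.017462180745043226 14.99762313454994 [-0.4 -0.1 -1.2]
```

```bash
python3 -m jog '[{"dp":[0.1,0.1,0],"twist":0,"fingers":0},{"dp":[0.1,0.1,0.4],"twist":0,"fingers":0},{"dp":[0.1,0.1,0.8],"twist":0,"fingers":0},{"dp":[0.1,0.1,1.1],"twist":0,"fingers":0},{"dp":[0.1,0.1,1.4],"twist":0,"fingers":0},{"dp":[0.1,0.1,1.4],"twist":0,"fingers":0},{"dp":[0.1,0.1,1.4],"twist":0,"fingers":0}]'; python3 go.py .485 -.293 .0355 120
```

```text
time_s: 7.22
tool_pos: [0.4844, -0.2931, 0.0356]
tool_rot: [180.0, 0.0, 120.1]
force: [-0.4, 0.1, -0.5]
grip_width: 0.0176
grasp_force: 15.0
dp cm [-0.02  0.06  0.01] twist 0.1 t 7.22 pos [ 0.4844 -0.2931  0.0356] [1.8000e+02 1.0000e-02 1.2008e+02] q7 49.075737554506624 grip 0.017635607155385015 14.9976086980314 [-0.4  0.1 -0.5]
```

```bash
python3 -m jog '[{"dp":[0,0,0.1],"twist":0,"fingers":0},{"dp":[0,0,0.1],"twist":0,"fingers":0.25},{"dp":[0,0,0.1],"twist":0,"fingers":0.5},{"dp":[0,0,0.1],"twist":0,"fingers":0.6},{"dp":[0,0,0.1],"twist":0,"fingers":0.6},{"dp":[0,0,-2],"twist":0,"fingers":0.6},{"dp":[0,0,-5],"twist":0,"fingers":0.6},{"dp":[0,0,-10],"twist":0,"fingers":0.6}]'; python3 -m jog '[{"dp":[0,0,-3],"twist":0,"fingers":1},{"dp":[0,0,-5],"twist":0,"fingers":1},{"dp":[0,0,-5],"twist":0,"fingers":1}]'; python3 go.py .5622 -.1525 .16 120
cat > capchk.py <<'E'
from h import *
for n in('scene','side'):
    c=cam(n);W=cloud(c);z=W[...,2];hsv=cv2.cvtColor(c['pixels'],cv2.COLOR_BGR2HSV);H,S,V=[hsv[...,i] for i in range(3)]
    m=(np.hypot(W[...,0]-.485,W[...,1]+.293)<.05)&(H>8)&(H<25)&(S>90)&(z>.016)&(z<.075)
    d=m&(z<.03)
    r=cv2.minAreaRect((W[d][:,:2]*1000).astype(np.float32));h=W[m&(z>.04)]
    print(n,m.sum(),np.round(r[0],1),np.round(r[1],1),'ztop',np.nanmax(z[m]).round(4),'disc z',np.median(z[d]).round(4),'handle',np.median(h,0).round(4) if len(h) else None)
E
python3 capchk.py
```

```text
time_s: 8.22
tool_pos: [0.483, -0.2924, 0.135]
tool_rot: [-179.9, -0.2, 120.1]
force: [0.5, -0.8, -0.2]
grip_width: 0.0519
grasp_force: 0.0
time_s: 8.6
tool_pos: [0.4854, -0.2935, 0.1872]
tool_rot: [179.9, 0.2, 120.1]
force: [-0.1, 0.5, -0.3]
grip_width: 0.0748
grasp_force: 0.0
dp cm [ 8.36 13.71  2.71] twist 0.1 t 8.6 pos [ 0.4854 -0.2935  0.1872] [179.93   0.2  120.09] q7 53.448699844876046 grip 0.07476942473721691 0.0 [-0.1  0.5 -0.3]
scene 333 [ 487.5 -293.5] [51.6 49.2] ztop 0.0725 disc z 0.0255 handle [ 0.4902 -0.2938  0.0608]
side 427 [ 484.8 -297.8] [48.2 50.3] ztop 0.0722 disc z 0.0258 handle [ 0.4834 -0.3     0.0606]
```

The cap is seated: its disc top measures 0.0257 against 0.026 expected. On to the block.

```bash
python3 -m jog '[{"dp":[1.5,2.5,0],"twist":0,"fingers":1},{"dp":[4,6.5,0],"twist":0,"fingers":1},{"dp":[6.3,10.4,1],"twist":0,"fingers":1},{"dp":[8,13.1,2],"twist":0,"fingers":1},{"dp":[8.4,13.7,2.7],"twist":0,"fingers":1},{"dp":[8.4,13.7,2.7],"twist":0,"fingers":1},{"dp":[8.4,13.7,2.7],"twist":0,"fingers":1},{"dp":[8.4,13.7,2.7],"twist":0,"fingers":1}]'; python3 go.py .5622 -.1525 .03 120
python3 - <<'E'
from h import *
c=cam('wrist');W=cloud(c);cv2.imwrite('pics/w2.png',c['pixels'])
z=W[...,2]
for nm,a,b in(('top',.066,.077),('stand',.009,.0135)):
    m=(z>a)&(z<b)&(np.hypot(W[...,0]-.563,W[...,1]+.153)<.06)
    if m.sum()>5:
        r=cv2.minAreaRect((W[m][:,:2]*1000).astype(np.float32));print(nm,m.sum(),np.round(r[0],1),np.round(r[1],1),round(r[2],1),np.median(z[m]))
E
```

```text
time_s: 9.7
tool_pos: [0.5604, -0.1534, 0.1588]
tool_rot: [-180.0, 0.1, 119.9]
force: [0.4, 0.2, -0.7]
grip_width: 0.0871
grasp_force: 0.0
dp cm [ 0.    0.2  12.88] twist -0.1 t 9.7 pos [ 0.5604 -0.1534  0.1588] [-1.7999e+02  5.0000e-02  1.1994e+02] q7 34.89939758241307 grip 0.08711023971383508 0.0 [ 0.4  0.2 -0.7]
top 1466 [ 561.8 -152.9] [31.8 31.7] 30.0 0.07147063181508038
stand 3576 [ 562.3 -153.3] [76.2 76.7] 30.0 0.01240565171749089
```

View pics/w2.png

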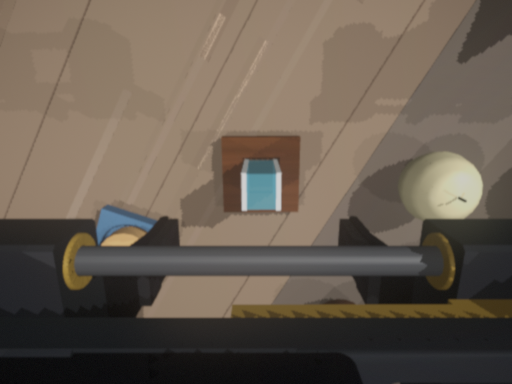

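The wrist view shows the block at (261,184), with the white plates left and right along the closing axis and the glass between them. Its top is at 0.0715 as expected, and its yaw is 30.0°. Descending.

```bash
python3 -m jog '[{"dp":[0,0.15,2],"twist":0,"fingers":1},{"dp":[0,0.15,5],"twist":0,"fingers":1},{"dp":[0,0.15,8],"twist":0,"fingers":1},{"dp":[0,0.15,11],"twist":0,"fingers":1},{"dp":[0,0.15,12.7],"twist":0,"fingers":1},{"dp":[0,0.15,13],"twist":0,"fingers":1},{"dp":[0,0.15,13],"twist":0,"fingers":1},{"dp":[0,0.15,13],"twist":0,"fingers":1}]'; python3 go.py .562 -.153 .028 120
```

```text
time_s: 10.75
tool_pos: [0.563, -0.1511, 0.0297]
tool_rot: [179.9, 0.1, 120.1]
force: [-0.7, -0.3, -0.8]
grip_width: 0.0873
grasp_force: 0.0
dp cm [-0.11 -0.18  0.17] twist 0.1 t 10.75 pos [ 0.563  -0.1511  0.0297] [1.7992e+02 1.0000e-01 1.2009e+02] q7 30.336804659397526 grip 0.08733120976764304 0.0 [-0.7 -0.3 -0.8]
```

```bash
python3 -m jog '[{"dp":[-0.1,-0.1,0],"twist":0,"fingers":0.8},{"dp":[-0.1,-0.1,0],"twist":0,"fingers":0.6},{"dp":[-0.1,-0.1,0],"twist":0,"fingers":0.45},{"dp":[-0.1,-0.1,0],"twist":0,"fingers":0.3},{"dp":[-0.1,-0.1,0],"twist":0,"fingers":0},{"dp":[-0.1,-0.1,0],"twist":0,"fingers":0},{"dp":[-0.1,-0.1,0],"twist":0,"fingers":0},{"dp":[-0.1,-0.1,0],"twist":0,"fingers":0}]' 20; python3 go.py .562 -.153 .16 120
```

```text
time_s: 11.75
tool_pos: [0.5617, -0.1522, 0.0285]
tool_rot: [180.0, 0.0, 120.1]
force: [0.3, -0.5, 0.1]
grip_width: 0.0321
grasp_force: 20.0
dp cm [ -0.08  -0.02 -13.15] twist 0.1 t 11.75 pos [ 0.5617 -0.1522  0.0285] [180.     0.   120.09] q7 30.479756146113946 grip 0.03209704654293928 19.99780944432132 [ 0.3 -0.5  0.1]
```

```bash
python3 -m jog '[{"dp":[0,0,-0.4],"twist":0,"fingers":0},{"dp":[0,0,-1.2],"twist":0,"fingers":0},{"dp":[0,0,-3],"twist":0,"fingers":0},{"dp":[0,0,-6],"twist":0,"fingers":0},{"dp":[0,0,-9.5],"twist":0,"fingers":0},{"dp":[0,0,-13],"twist":0,"fingers":0},{"dp":[0,0,-15],"twist":0,"fingers":0},{"dp":[0,0,-15],"twist":0,"fingers":0}]' 25; python3 go.py .636 .1905 .18 193.7
```

```text
time_s: 12.75
tool_pos: [0.5627, -0.1524, 0.1804]
tool_rot: [179.9, 0.2, 120.1]
force: [-0.3, 0.4, -1.5]
grip_width: 0.0315
grasp_force: 25.0
dp cm [2.600e+01 2.353e+01 1.000e-02] twist -73.6 t 12.75 pos [ 0.5627 -0.1524  0.1804] [1.7988e+02 1.7000e-01 1.2009e+02] q7 35.328322866453576 grip 0.03152538568554917 24.99787587672472 [-0.3  0.4 -1.5]
```

```bash
python3 -m jog '[{"dp":[2,1.8,0],"twist":-5,"fingers":0},{"dp":[5,4.5,0],"twist":-13,"fingers":0},{"dp":[8.5,7.7,0],"twist":-23,"fingers":0},{"dp":[12,10.9,0],"twist":-33,"fingers":0},{"dp":[15.5,14,0],"twist":-43,"fingers":0},{"dp":[19,17.2,0],"twist":-53,"fingers":0},{"dp":[22,19.9,0],"twist":-62,"fingers":0},{"dp":[24,21.7,0],"twist":-68,"fingers":0}]';  python3 -m jog '[{"dp":[0,0,0],"twist":-3,"fingers":0},{"dp":[0,0,0],"twist":-5.5,"fingers":0},{"dp":[0,0,0],"twist":-5.5,"fingers":0},{"dp":[0,0,0],"twist":-5.5,"fingers":0}]'; python3 go.py .636 .1905 .18 193.7
```

```text
time_s: 13.75
tool_pos: [0.6273, 0.1687, 0.1768]
tool_rot: [179.9, -0.2, -171.3]
force: [0.2, 0.1, -1.1]
grip_width: 0.032
grasp_force: 25.0
time_s: 14.25
tool_pos: [0.6284, 0.1648, 0.1777]
tool_rot: [180.0, -0.1, -166.4]
force: [1.1, -0.2, -1.2]
grip_width: 0.032
grasp_force: 25.0
dp cm [-1.34  2.32 -0.24] twist -0.1 t 14.25 pos [0.6284 0.1648 0.1777] [ 1.7997e+02 -8.0000e-02 -1.6636e+02] q7 70.44507573652719 grip 0.031991694356095134 24.99791573965922 [ 1.1 -0.2 -1.2]
```

```bash
python3 -m jog '[{"dp":[-0.5,1,0],"twist":0,"fingers":0},{"dp":[-1.1,2,0],"twist":0,"fingers":0},{"dp":[-1.3,2.3,0],"twist":0,"fingers":0},{"dp":[-1.3,2.3,0],"twist":0,"fingers":0},{"dp":[-1.3,2.3,0],"twist":0,"fingers":0},{"dp":[-1.3,2.3,0],"twist":0,"fingers":0}]'; python3 go.py .636 .1905 .0745 193.7
python3 - <<'E'
from h import *
c=cam('wrist');W=cloud(c);cv2.imwrite('pics/w3.png',c['pixels']);z=W[...,2]
hsv=cv2.cvtColor(c['pixels'],cv2.COLOR_BGR2HSV);H,S,V=[hsv[...,i].astype(int) for i in range(3)]
near=np.hypot(W[...,0]-.596,W[...,1]-.181)<.19
m=near&(H>20)&(H<36)&(S>110)&(z>.075)&(z<.095);P=W[m]
print('yellow',len(P));
if len(P)>9:
    l=cv2.fitLine(P[:,:2].astype(np.float32),cv2.DIST_HUBER,0,.001,.001).ravel();print(l,'yaw',np.degrees(np.arctan(l[1]/l[0])),'y at x=.636',l[3]+(.636-l[2])*l[1]/l[0],P[:,0].min(),P[:,0].max())
m=near&(z>.009)&(z<.0145)&(V<130);r=cv2.minAreaRect((W[m][:,:2]*1000).astype(np.float32));print('base',m.sum(),np.round(r[0],1),np.round(r[1],1),r[2])
m=near&(z>.118)&(z<.135)&(V>150);print('screen top',m.sum(),np.median(W[m],0))
E
```

```text
time_s: 15.0
tool_pos: [0.6365, 0.1891, 0.1785]
tool_rot: [-180.0, -0.0, -166.5]
force: [-0.3, -0.0, -1.4]
grip_width: 0.0319
grasp_force: 25.0
dp cm [1.00e-02 1.60e-01 1.04e+01] twist -0.2 t 15.0 pos [0.6365 0.1891 0.1785] [-1.7998e+02 -1.0000e-02 -1.6646e+02] q7 68.22449738088036 grip 0.03188660762640349 24.997875597327948 [-0.3 -0.  -1.4]
yellow 1147
[0.9716444  0.23644684 0.59505445 0.1818705 ] yaw 13.676925 y at x=.636 0.19183448 0.5543604322160257 0.6431202245790105
base 2887 [584.1 179.1] [211.   75.9] 13.7257661819458
screen top 0 [nan nan nan]
  return _methods._mean(a, axis=axis, dtype=dtype,
  ret = um.true_divide(
```

View pics/w3.png

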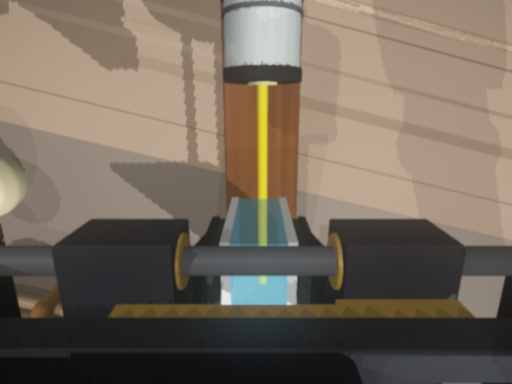

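The wrist view shows the beam at column 263, running to the lamp at (262,80). The held block straddles it (columns 225–296), upright, with its clear faces square to the beam. Lowering into the beam.

```bash
python3 -m jog '[{"dp":[0,0.2,1.5],"twist":-0.2,"fingers":0},{"dp":[0,0.2,3.5],"twist":-0.2,"fingers":0},{"dp":[0,0.2,5.5],"twist":-0.2,"fingers":0},{"dp":[0,0.2,7.5],"twist":-0.2,"fingers":0},{"dp":[0,0.2,9.5],"twist":-0.2,"fingers":0},{"dp":[0,0.2,10.3],"twist":-0.2,"fingers":0},{"dp":[0,0.2,10.3],"twist":-0.2,"fingers":0},{"dp":[0,0.2,10.3],"twist":-0.2,"fingers":0}]'; python3 go.py .636 .191 .0745 193.7
```

```text
time_s: 16.05
tool_pos: [0.6365, 0.1919, 0.0764]
tool_rot: [180.0, 0.1, -166.2]
force: [0.1, -0.2, -2.5]
grip_width: 0.032
grasp_force: 25.0
dp cm [ 0.07 -0.07  0.19] twist 0.1 t 16.05 pos [0.6365 0.1919 0.0764] [ 1.7999e+02  8.0000e-02 -1.6621e+02] q7 65.49835322407829 grip 0.0320344765844012 24.99788873596117 [ 0.1 -0.2 -2.5]
```

```bash
python3 -m jog '[{"dp":[0,0,0.1],"twist":0,"fingers":0},{"dp":[0,0,0.1],"twist":0,"fingers":0},{"dp":[0,0,0.1],"twist":0,"fingers":0},{"dp":[0,0,0.1],"twist":0,"fingers":0},{"dp":[0,0,0.1],"twist":0,"fingers":0}]'; python3 go.py .636 .191 .0745 193.7; python3 capchk.py
python3 - <<'E'
from h import *
for n in('scene','side'):
    c=cam(n);W=cloud(c);p=np.array([.636,.191,.085]);q=c['R']@p+c['t'];a,b=int(q[0]/q[2]*c['fx']+c['cx']),int(q[1]/q[2]*c['fy']+c['cy'])
    cv2.imwrite(f'pics/f_{n}.png',cv2.resize(c['pixels'][b-50:b+50,a-60:a+60],(400,333),interpolation=cv2.INTER_CUBIC))
    e=W-p;u=np.array([.9716,.2364,0]);v=np.array([-.2364,.9716,0]);f=(abs(e@u)<.03)&(abs(e@v)<.025)&(W[...,2]>.03)&(W[...,2]<.12)
    hsv=cv2.cvtColor(c['pixels'],cv2.COLOR_BGR2HSV);w=f&(hsv[...,1]<110)&(hsv[...,2]>75)
    print(n,w.sum(),'along',np.percentile((e@u)[w],[2,98]).round(4),'side',np.percentile((e@v)[w],[2,98]).round(4),'z',np.percentile(W[...,2][w],[1,99]).round(4))
cv2.imwrite('pics/f.png',np.hstack([cv2.imread(f'pics/f_{n}.png') for n in('scene','side')]))
E
```

```text
time_s: 16.68
tool_pos: [0.6359, 0.1915, 0.0745]
tool_rot: [-180.0, -0.0, -166.2]
force: [-0.2, 0.5, -0.6]
grip_width: 0.0319
grasp_force: 25.0
dp cm [ 0.   -0.05  0.  ] twist 0.1 t 16.68 pos [0.6359 0.1915 0.0745] [-179.99   -0.   -166.22] q7 65.46532710063802 grip 0.03186412523278912 24.997848803177476 [-0.2  0.5 -0.6]
scene 312 [ 488.  -293.1] [51.5 50.1] ztop 0.0727 disc z 0.0256 handle [ 0.4906 -0.2939  0.0622]
side 434 [ 484.6 -298.1] [47.2 50.4] ztop 0.0715 disc z 0.0257 handle [ 0.4834 -0.3     0.0606]
scene 211 along [-0.0131  0.0208] side [-0.0209  0.0159] z [0.053  0.1135]
side 179 along [-0.0175  0.0133] side [-0.024  0.017] z [0.0541 0.1186]
```

View pics/f.png

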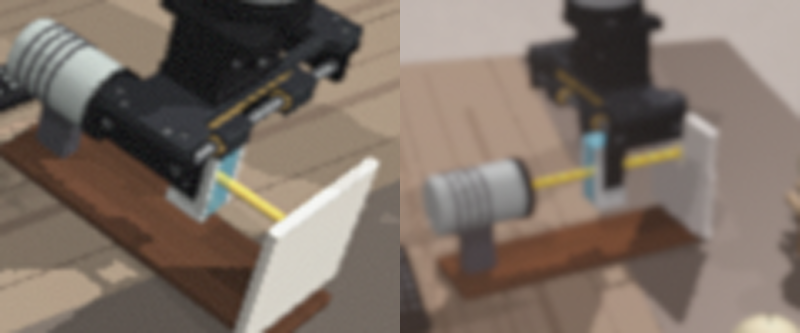

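Both crops show the block held upright midway, with the beam entering the middle of its clear faces at about (218,178) on the left and (592,180) on the right. Its bottom is at 0.053 m as intended, it is clear of the base, and the cap is still seated.

```bash
python3 -c "
from cell import env
print(env.sign_off())"
```

```text
the job is handed in; nothing more can be done
None
```

I handed the job in at about 17 s of the 59 s allowed; the hand-in returned no verdict. The last measurements showed the cap seated rim down in the small blue dish, and the block held still and upright by its frosted faces with the beam through its middle.

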